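# Check the contact thermometer probe on its reference well and surface checker

## Task

Check the orange flat-bladed thermometer probe: lift it from its grey stand, put the blade upright into the slot of the blue reference well down to the black line on the blade and keep it there for about two seconds. Then take it out and hold the blade's tip on the red spot of the sloping surface checker, square to that face, pressing lightly so that the sprung disc is about half-way in and never driven hard against its stop. Finish while still holding the probe there in the gripper, and leave the wipes tub beside the work where it is.

Things in the scene. Friction and masses are not known exactly. Their poses are not given: they have to be found in the camera images.
- probe_handle (a point): Centre of the orange handle (flat sides, 24 mm along x, 16 mm along y, 74 mm long plus 3 mm end cap) of the loose upright probe, 143 mm long in all, 70 g; z runs up from blade to handle. Grasp the 16 mm thickness, closing along y. This point is 103 mm above the tip.
- probe_tip (a point): Middle of the lower end of the probe's steel blade, same axes, 103 mm below the handle's centre. Blade 12 mm (x) by 3 mm (y), 60 mm long; above it a black collar 28 x 22 mm, 60 to 66 mm from the tip. The black depth line round the blade is centred 30 mm above this point.
- stand_top (a point): Centre of the top of the fixed grey probe stand (66 x 60 mm, 75 mm high). At the start the blade hangs upright in its slot and the collar rests on this top; lift the probe straight up at least 70 mm to clear.
- slot_mouth (a point): Centre of the slot's mouth, level with the top of the fixed blue reference well (80 x 76 mm, top at 70 mm above the desk; white frame round the slot). z is up; the vertical slot is 20 mm along x and 8 mm along y, 50 mm deep, with a small bevel.
- red_spot (a point): Centre of the top of the sprung steel disc (34 mm across, red spot 12 mm across) on the fixed white surface checker. z points square out of the sloping face, 20 degrees from vertical, leaning toward the checker's front; y is level, along the face. Released, it stands 16 mm above the white head (88 x 84 mm), about 80 mm above the desk. It moves in along -z as it is pressed.
- contact_disc (a joint): How far the sprung disc is pressed in, 0 (released) to 0.010 m (at its stop). The push is 1.2 N at first movement and grows by 0.6 N per mm.
- wipes_tub: Green and white tub standing at the right of the work, 69 mm across and 133 mm high, origin at the centre of its underside. Leave it alone.
Not all that is in view belongs to the job. Leave any turquoise look-alike of the part that bears red_spot alone. Leave any purple or turquoise look-alike of the part that bears probe_handle alone.

How it is judged:
On the way:
1. The blade is upright in the well's slot down to its black line (30 mm deep, give or take 7 mm), held by the gripper, for at least one second (z of probe_tip in the frame of slot_mouth between -0.037 and -0.023 m and horizontal distance between probe_tip and slot_mouth below 0.012 m and angle between probe_tip's own z axis and vertical below 0.2 rad and contact force between the fingers and probe above 1 N), for 1 s.
At the end, for the whole second after the job is handed in: The gripper holds the probe with the middle of the blade's tip within 7 mm of the red spot's centre (each way along the face), the probe within about 10 degrees of square to the face, at rest, and the disc pressed in between 2 and 8.5 mm of its 10 mm, the push under 10 N (value of joint contact_disc between 0.002 and 0.0085 m and x of probe_tip in the frame of red_spot between -0.007 and 0.007 m and y of probe_tip in the frame of red_spot between -0.007 and 0.007 m and z of probe_tip in the frame of red_spot between -0.003 and 0.004 m and angle between the z axis of probe_tip and the z axis of red_spot, either way round below 0.17 rad and contact force between probe and contact_disc between 0.5 and 10 N and contact force between the fingers and probe above 1 N and linear speed of probe below 0.02 m/s); the arm keeps its last pose, push and grip.
It fails at once if The disc is driven hard (over 20 N) against its stop (contact force between probe and contact_disc above 20 N).
It fails at once if The wipes tub is shifted by more than 30 mm (distance of wipes_tub from where it was at the start of the episode above 0.03 m).
It also fails if it takes over 58 s, if anything falls off the work surface, if the arm or the gripper's body presses on something with over 40 N, if the wrist force passes 120 N, or if a joint passes its speed limit or range.

## Robot

A 7-joint arm with a two-finger parallel gripper is mounted at the origin on a cart in front of the work surface, level with it; the furniture and walls round the work are solid. World frame = base frame: x ahead of the robot, y to its left, z up, the work surface at z = 0. Lengths are in m, angles in rad, forces in N, time in s.
With the tool pointing down it reaches from about 0.425 to 0.875 m from the base axis. Payload 8.4 kg.
Tool frame: the origin (TCP) lies at the very end of the fingers, on their centre line; the grasp point (between the pads) lies 19 mm behind it; x points along the fingers, y is the direction in which the jaws open and shut, and the axes are right-handed (so a half turn about x gives the same grasp; the last joint's range is limited). The gripper opens to 85 mm and grips with 20 to 120 N. Pads are 22 mm wide; open, the fingers measure 114 mm over their backs; the gripper's body (76 mm by 85 mm) begins 54 mm behind the grasp point. The pads swing forward as they close: fully open they stand 13 mm farther back than shut.
Start: joints at [1.159, 0.333, 0.04, 1.465, -0.013, 1.343, -0.059], TCP at [0.2, -0.618, 0.231] pointing down, gripper open.
Joint ranges: [-2.58, 2.58], [-0.38, 2.09], [-1.3, 1.39], [0.25, 2.4], [-1.5, 4.64], [0.08, 2.09], [-2.65, 2.65]. Speed limits (rad/s): [2.22, 2.22, 2.79, 2.79, 3.14, 3.14, 3.14].

## Interface

Orientations are given as a unit quaternion [x, y, z, w].
In Python, from bench import manip gives the robot as it stands. Calls block until the motion is done:
- manip.move_to(position, orientation): joint-space move of the TCP to a pose.
- manip.servo_line(position, max_speed=0.15, ori=None, force_limit=None): straight line of the TCP; ori=None keeps the orientation; max_speed is the mean speed in m/s. With force_limit (N) it stops when the force on the tool has changed by that much, and returns True; else False.
- manip.set_joints(angles): joint-space move.
- manip.command_gripper(opening, strength=None): opening from 0.0 (shut) to 1.0 (fully open); strength is the grip in N (None keeps the last); returns when the fingers have stopped.
- manip.sleep(seconds).
- manip.ik(position, orientation): joint angles nearest the present ones, or None.
- manip.get_state(): the state.
- manip.grab_frame(name): name is "scene" or "top"; returns (picture, depth): 400x640x3 uint8, red, green, blue; 400x640 float32, m along the optical axis (not along the pixel's ray), 0 where there is no reading.
- manip.camera_model(name): a dict with "intrinsics" (3x3 intrinsics, pixels), "R" (3x3) and "t" (3): a world point X has camera coordinates R X + t. Camera axes: x right, y down, z forward; pixel columns grow to the right and rows downward; lengths in m; the calibration is good to about 2 mm. A picture is of the moment at which its call begins. camera_model takes no time and is no camera call.
A pose or a line that the arm cannot do raises manip.PlanningError and nothing moves.
- manip.close_job(): hands the job in, once; it reports no verdict.
The state is a dict: "time": time; "qpos": joint angles; "qvel": joint speeds; "joint_torque": joint torques, N m; "position": TCP position; "orientation": TCP orientation; "wrist_force": force on the tool from outside, world axes, zero at the start; "wrist_torque": the same for the moment, N m; "gripper_width": opening from 0.0 (shut) to 1.0 (fully open).
Only numpy, scipy, OpenCV 4.12 (cv2) and the standard library are available. Lean on these libraries where they do the work, as an engineer would, in place of code of your own. Each camera call takes 0.05 s, during which the arm holds its last target.

## Working session

There is one attempt and no reset: what is moved stays moved. The work goes in short steps, each a Python script; the robot and the scene stay as the last script left them, time stands still between calls to the robot, and variables do not carry over. Pictures are saved under pics/ and viewed, and the job is handed in when it is done.

```bash
ls; mkdir -p pics; python3 - <<'E'
from bench import manip
import cv2,numpy as np
for n in("scene","top"):
    p,d=manip.grab_frame(n); cv2.imwrite(f"pics/{n}0.png",p[:,:,::-1]); np.savez(f"{n}0.npz",p=p,d=d)
    print(n,{k:np.round(v,4).tolist() for k,v in manip.camera_model(n).items() if k in("intrinsics","R","t")}, (d>0).mean())
s=manip.get_state();print(s)
E
```

```text
pics
scene {'intrinsics': [[455.8111, 0.0, 311.6925], [0.0, 455.8111, 203.3824], [0.0, 0.0, 1.0]], 'R': [[-0.8514, -0.5241, -0.0216], [-0.1939, 0.3526, -0.9155], [0.4874, -0.7752, -0.4018]], 't': [0.3087, 0.236, 1.0438]} 0.7566953125
top {'intrinsics': [[509.7063, 0.0, 323.9015], [0.0, 509.7063, 209.291], [0.0, 0.0, 1.0]], 'R': [[0.0066, -1.0, -0.0056], [-0.9786, -0.0053, -0.2059], [0.2059, 0.0069, -0.9786]], 't': [-0.1748, 0.5105, 1.6567]} 0.99608984375
{'time': 0.1, 'qpos': array([ 1.15883673,  0.33388338,  0.03987859,  1.46619293, -0.01340392,
        1.34330248, -0.05852365]), 'qvel': array([ 0.00010767, -0.00074876, -0.00179112, -0.00268534, -0.00051908,
        0.00144932, -0.00133343]), 'joint_torque': array([ 5.50026816e-03, -6.60013103e+01,  1.37136117e+00, -4.06476510e+01,
        1.71936321e-02,  8.94661818e-03,  4.34193805e-05]), 'position': array([ 0.19984031, -0.61807657,  0.23047746]), 'orientation': array([-0.698362  , -0.11063541,  0.69859931, -0.10958707]), 'wrist_force': array([ 0.12357416, -0.52699607,  0.23267678]), 'wrist_torque': array([-0.02285281,  0.05893202,  0.01963412]), 'gripper_width': 0.9997382470327447}
```

View pics/scene0.png

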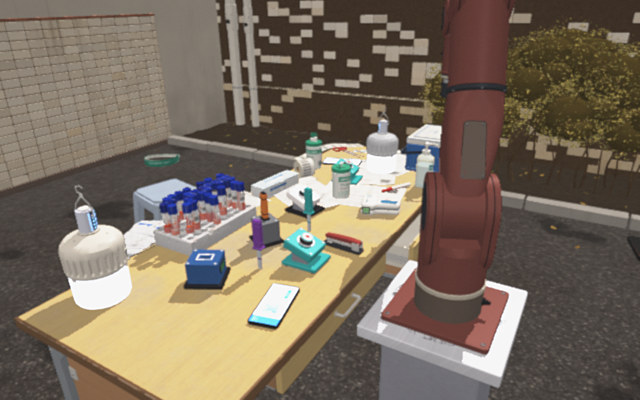

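View pics/top0.png

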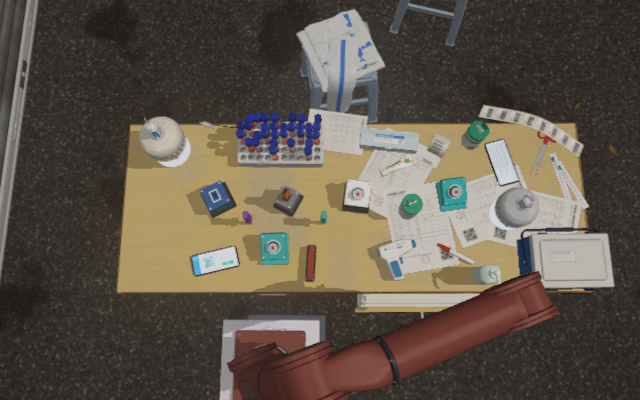

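```bash
python3 - <<'E'
import cv2
a=cv2.imread("pics/top0.png")[165:275,185:345]; b=cv2.imread("pics/scene0.png")[155:305,175:375]
c=cv2.imread("pics/top0.png")[165:235,325:485]
cv2.imwrite("pics/c1.png",cv2.resize(a,None,fx=5,fy=5,interpolation=2))
cv2.imwrite("pics/c2.png",cv2.resize(b,None,fx=4,fy=4,interpolation=2))
cv2.imwrite("pics/c3.png",cv2.resize(c,None,fx=5,fy=5,interpolation=2))
E
```

```text
(no output)
```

View pics/c1.png

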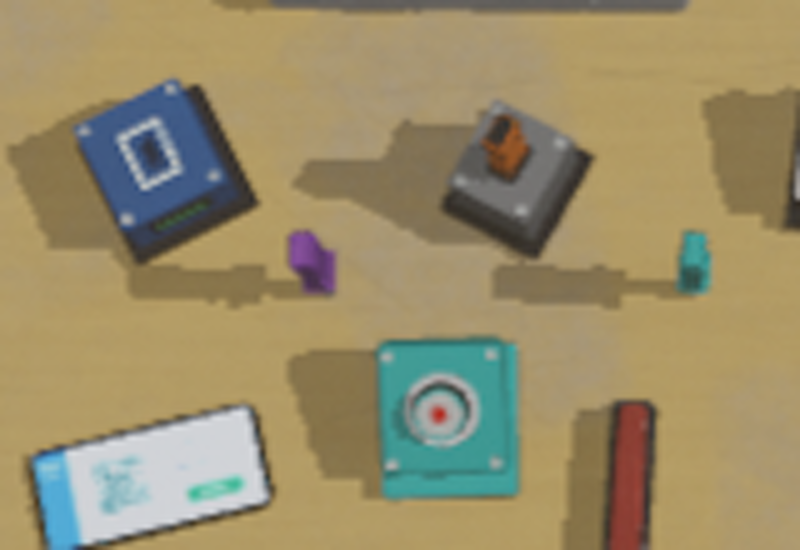

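View pics/c2.png

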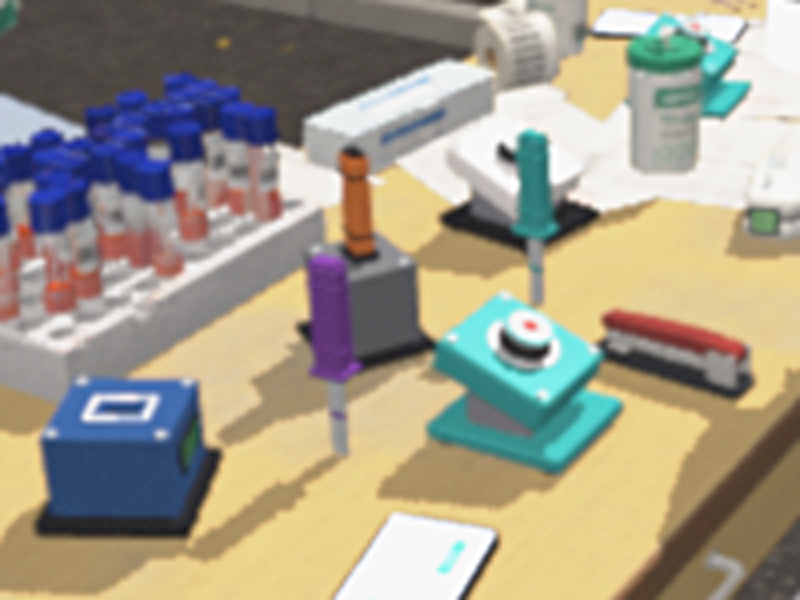

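View pics/c3.png

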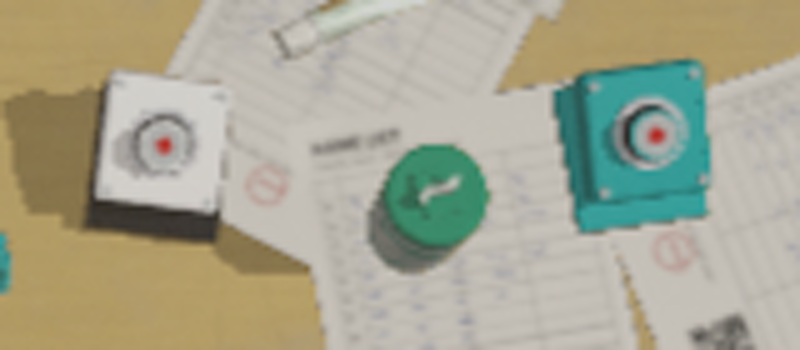

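```bash
cat > h.py <<'E'
import numpy as np,cv2
from bench import manip
def cam(n):
    c=manip.camera_model(n);return np.array(c["intrinsics"]),np.array(c["R"]),np.array(c["t"])
def pts(n,d,mask):
    K,R,t=cam(n);v,u=np.nonzero(mask&(d>0));z=d[v,u]
    X=np.stack([(u-K[0,2])/K[0,0]*z,(v-K[1,2])/K[1,1]*z,z],1)
    return (X-t)@R, u,v
def ray(n,uv,z):
    K,R,t=cam(n);uv=np.atleast_2d(uv).astype(float)
    dirs=np.c_[(uv[:,0]-K[0,2])/K[0,0],(uv[:,1]-K[1,2])/K[1,1],np.ones(len(uv))]@R
    C=-R.T@t
    return C+dirs*((z-C[2])/dirs[:,2])[:,None]
def proj(n,X):
    K,R,t=cam(n);p=(np.atleast_2d(X)@R.T+t)@K.T;return p[:,:2]/p[:,2:]
def load(n,i=0):
    f=np.load(f"{n}{i}.npz");return f["p"],f["d"]
def box(u0,v0,u1,v1):
    m=np.zeros((400,640),bool);m[v0:v1,u0:u1]=1;return m
E
python3 - <<'E'
from h import *
np.set_printoptions(precision=4,suppress=True)
p,d=load("top");hsv=cv2.cvtColor(p,cv2.COLOR_RGB2HSV).astype(int);H,S,V=hsv[...,0],hsv[...,1],hsv[...,2]
X,_,_=pts("top",d,box(130,150,200,160)|box(225,230,250,240));print("desk z",np.median(X[:,2]),X[:,2].std())
# well top
def rect(name,m,zlo,zhi):
    X,u,v=pts("top",d,m);k=(X[:,2]>zlo)&(X[:,2]<zhi);X=X[k]
    r=cv2.minAreaRect(X[:,:2].astype(np.float32)*1000);print(name,k.sum(),r,"z",np.median(X[:,2]),"mean",X.mean(0))
    return X
rect("welltop",box(195,178,240,220),.064,.085)
m=box(195,178,240,220)&(S<70)&(V>170)
X,u,v=pts("top",d,m);print("frame",ray("top",np.c_[u,v].mean(0),.07),m.sum())
rect("frame",box(205,185,225,206)&(S<90)&(V>150),.06,.085)
m=box(270,185,310,215)
rect("stand",m,.068,.08)
m2=m&(H<14)&(S>120);X,u,v=pts("top",d,m2);print("orange",len(X),X[:,2].min(),X[:,2].max(),np.c_[u,v].min(0),np.c_[u,v].max(0))
rect("or top",m&box(270,185,300,202),.14,.2)
rect("cap",m,.145,.16)
# checker
m=box(340,175,380,212)&(V>150)&(S<50)
X,u,v=pts("top",d,m);k=X[:,2]>.03;X=X[k];print("chk",len(X),X[:,2].min(),X[:,2].max())
A=np.c_[X[:,:2],np.ones(len(X))]
w=np.ones(len(X),bool)
for _ in range(5):
    c=np.linalg.lstsq(A[w],X[w,2],rcond=None)[0];r=X[:,2]-A@c;w=abs(r)<.004
n=np.array([-c[0],-c[1],1]);n/=np.linalg.norm(n);print(w.sum(),"n",n,np.degrees(np.arccos(n[2])),np.degrees(np.arctan2(n[1],n[0])),"std",r[w].std())
print("centroid",X[w].mean(0))
red=box(340,180,375,212)&((H<8)|(H>172))&(S>90)
Xr,u,v=pts("top",d,red);print("red px",len(Xr),np.c_[u,v].mean(0),Xr.mean(0), "height above face",(Xr-X[w].mean(0))@n)
# tubs
for b in(box(395,190,430,220),):
    Xt,_,_=pts("top",d,b&(H>60)&(H<90)&(S>100));print("tub",Xt.mean(0),Xt[:,2].max())
for nm,b in(("purple",box(240,205,256,226)&(H>130)&(H<165)&(S>80)),("turq",box(315,205,330,226)&(H>80)&(H<100)&(S>80))):
    Xt,_,_=pts("top",d,b);print(nm,Xt.min(0),Xt.max(0))
E
```

```text
desk z 0.004180326784435178 0.06439533592436224
welltop 497 ((552.5435791015625, 195.47433471679688), (82.38700866699219, 75.9841079711914), 28.22701644897461) z 0.07078715094427024 mean [0.5518 0.1945 0.0707]
frame [[0.5521 0.1948 0.07  ]] 40
frame 74 ((554.4405517578125, 194.04299926757812), (44.013668060302734, 32.833106994628906), 29.07817268371582) z 0.0707666119159502 mean [0.5553 0.194  0.0708]
stand 241 ((548.4027709960938, -45.9906120300293), (62.715904235839844, 66.57744598388672), 60.66868591308594) z 0.07477204102161726 mean [ 0.545  -0.0472  0.0745]
orange 54 0.07289629138968315 0.16079112706252177 [282 188] [290 199]
or top 42 ((547.6043701171875, -46.85615158081055), (14.514439582824707, 23.67888832092285), 59.39962387084961) z 0.15586312810842157 mean [ 0.5461 -0.0469  0.1545]
cap 31 ((547.7149658203125, -46.68193054199219), (14.492036819458008, 23.603425979614258), 58.12416458129883) z 0.15560512648911032 mean [ 0.5466 -0.0468  0.155 ]
chk 585 0.04144290567957042 0.09161138181212176
301 n [-0.3074  0.0142  0.9515] 17.92344823726028 177.35323762484256 std 0.002138012138653778
centroid [ 0.5655 -0.2839  0.0671]
red px 8 [357.125 193.875] [ 0.5587 -0.2819  0.0799] height above face [0.0047 0.0213 0.0176 0.0102 0.0183 0.0145 0.0154 0.0126]
tub [ 0.5182 -0.4557  0.1161] 0.12724637451089885
purple [0.4623 0.0686 0.0588] [0.4893 0.0852 0.1473]
turq [ 0.4628 -0.1791 -0.0008] [ 0.5027 -0.1627  0.1492]
```

The candidates, as pixels in the top view:
- **Probes:** orange at (287,194) in the grey stand is the target. Purple (247,217) and turquoise (323,216) are look-alikes.
- **Checkers:** white at (357,194) is the target. Turquoise ones are at (275,247) and (453,193).
- **Well:** only the blue one, at (217,197).
- **Tubs:** green-lidded ones at (411,204) and (478,132). I'll avoid both.

The crops confirm these choices. Next I'll refine the checker and well poses.

```bash
python3 - <<'E'
from h import *
np.set_printoptions(precision=4,suppress=True)
p,d=load("top");hsv=cv2.cvtColor(p,cv2.COLOR_RGB2HSV).astype(int);H,S,V=hsv[...,0],hsv[...,1],hsv[...,2]
# checker: head polygon by colour
m=(box(340,175,374,212)&(V>165)&(S<40)).astype(np.uint8)
X,u,v=pts("top",d,m>0)
# inner face pixels, away from edges and disc
cu,cv_=357,193
mm=np.zeros((400,640),np.uint8)
m2=cv2.morphologyEx(m,cv2.MORPH_CLOSE,np.ones((7,7),np.uint8));m2=cv2.morphologyEx(m2,cv2.MORPH_OPEN,np.ones((5,5),np.uint8))
er=cv2.erode(m2,np.ones((3,3),np.uint8))
yy,xx=np.mgrid[:400,:640];ring=(xx-cu)**2+(yy-cv_)**2>8.5**2
X,u,v=pts("top",d,(er>0)&ring)
A=np.c_[X[:,:2],np.ones(len(X))];w=X[:,2]>.03
for _ in range(8):
    c=np.linalg.lstsq(A[w],X[w,2],rcond=None)[0];r=X[:,2]-A@c;w=abs(r)<.005
n=np.array([-c[0],-c[1],1]);n/=np.linalg.norm(n)
print(len(X),w.sum(),"n",n,np.degrees(np.arccos(n[2])),np.degrees(np.arctan2(n[1],n[0])),"std",r[w].std())
# head outline on that plane
cs,_=cv2.findContours(m2,cv2.RETR_EXTERNAL,cv2.CHAIN_APPROX_NONE);k=max(cs,key=cv2.contourArea);print("bbox",cv2.boundingRect(k),cv2.contourArea(k))
K,R,t=cam("top");C=-R.T@t
def rp(uv):
    D=np.c_[(uv[:,0]-K[0,2])/K[0,0],(uv[:,1]-K[1,2])/K[1,1],np.ones(len(uv))]@R
    s=(c[2]-(C[2]-c[:2]@C[:2]))/(D[:,2]-D[:,:2]@c[:2]);return C+D*s[:,None]
P=rp(k[:,0].astype(float))
yx=np.array([0,1,0.])-0;e1=np.cross([0,1,0],n);e1/=np.linalg.norm(e1);e2=np.cross(n,e1)
O=P.mean(0);q=np.c_[(P-O)@e1,(P-O)@e2]
r=cv2.minAreaRect((q*1000).astype(np.float32));ctr=O+r[0][0]/1000*e1+r[0][1]/1000*e2
print("rect",r,"centre",ctr,"spot pred",ctr+.016*n)
a=np.radians(r[2]);
for s in range(4):
    dv=e1*np.cos(a+s*np.pi/2)+e2*np.sin(a+s*np.pi/2);print(dv,np.degrees(np.arctan2(dv[1],dv[0])))
red=box(345,183,372,206)&((H<10)|(H>170))&(S>60)
v,u=np.nonzero(red);wt=S[red];uv=np.array([[np.average(u,weights=wt),np.average(v,weights=wt)]]);print("red",uv,len(u))
# ray to plane +16mm
D=np.c_[(uv[:,0]-K[0,2])/K[0,0],(uv[:,1]-K[1,2])/K[1,1],np.ones(1)]@R
q0=X[w].mean(0)+.016*n;s=((q0-C)@n)/(D@n);print("spot ray",C+D*s[:,None])
# well slot cross-check in scene
p,d=load("scene");hsv=cv2.cvtColor(p,cv2.COLOR_RGB2HSV).astype(int);H,S,V=hsv[...,0],hsv[...,1],hsv[...,2]
m=(box(185,248,230,270)&(S<90)&(V>150)).astype(np.uint8)
cs,_=cv2.findContours(m,cv2.RETR_EXTERNAL,cv2.CHAIN_APPROX_NONE)
for k in cs:
    if cv2.contourArea(k)>30:
        P=ray("scene",k[:,0],.07);print("scene frame",cv2.boundingRect(k),cv2.minAreaRect((P[:,:2]*1000).astype(np.float32)))
m=(box(255,190,275,220)&(H<14)&(S>120));v,u=np.nonzero(m);print("orange scene",u.min(),u.max(),v.min(),v.max(), "pred centre",proj("scene",[[.548,-.0465,.118],[.548,-.0465,.158]]), "row means",[(r,round(u[v==r].mean(),1)) for r in range(v.min(),v.max()+1,4)])
print(manip.get_state()["orientation"])
from scipy.spatial.transform import Rotation as Ro
print(Ro.from_quat(manip.get_state()["orientation"]).as_matrix())
E
```

```text
478 241 n [-0.3406  0.0088  0.9402] 19.917411574407193 178.51560785118738 std 0.0027985643347404796
bbox (345, 175, 29, 33) 768.0
rect ((0.7934226989746094, 4.514675140380859), (107.55253601074219, 94.11088562011719), 0.3712919056415558) centre [ 0.5711 -0.2892  0.0688] spot pred [ 0.5656 -0.2891  0.0838]
[0.9402 0.0065 0.3405] 0.39487415648326596
[-0.0031  0.9999 -0.0105] 90.17691021217264
[-0.9402 -0.0065 -0.3405] -179.60512584351676
[ 0.0031 -0.9999  0.0105] -89.82308978782737
red [[357.3623 193.6029]] 11
spot ray [[ 0.5593 -0.2826  0.0814]]
scene frame (195, 253, 20, 8) ((555.721923828125, 193.3410186767578), (44.452999114990234, 34.32018280029297), 29.46938705444336)
scene frame (207, 248, 23, 19) ((520.6966552734375, 158.56051635742188), (46.23141098022461, 112.53469848632812), 69.4069595336914)
scene frame (185, 248, 13, 11) ((600.9243774414062, 194.48794555664062), (29.98546028137207, 54.0707893371582), 45.93043518066406)
orange scene 260 267 193 218 pred centre [[263.9707 205.2532]
 [263.067  192.2719]] row means [(193, np.float64(260.5)), (197, np.float64(263.0)), (201, np.float64(263.5)), (205, np.float64(263.5)), (209, np.float64(264.0)), (213, np.float64(264.5)), (217, np.float64(264.5))]
[-0.6984 -0.1106  0.6986 -0.1096]
[[-0.0006  0.3076 -0.9515]
 [ 0.0014 -0.9515 -0.3076]
 [-1.     -0.0015  0.0001]]
```

```bash
python3 - <<'E'
from h import *
np.set_printoptions(precision=4,suppress=True)
for n,b in(("top",(203,183,228,208)),("scene",(188,248,226,272))):
    p,d=load(n);u0,v0,u1,v1=b;c=p[v0:v1,u0:u1]
    f=8;g=cv2.resize(c[:,:,0],None,fx=f,fy=f,interpolation=cv2.INTER_CUBIC) # red channel: white vs blue
    for th in(120,140,160):
        m=(g>th).astype(np.uint8)
        cs,hh=cv2.findContours(m,cv2.RETR_CCOMP,cv2.CHAIN_APPROX_NONE)
        for k,h in zip(cs,hh[0]):
            if cv2.contourArea(k)>1000:
                pix=(k[:,0]+.5)/f-.5+[u0,v0]
                P=ray(n,pix,.07)[:,:2].astype(np.float32)*1000
                M=cv2.moments(P.reshape(-1,1,2));r=cv2.minAreaRect(P)
                print(n,th,"hole" if h[3]>=0 else "outer","centroid",M["m10"]/M["m00"],M["m01"]/M["m00"],"rect",np.round(r[0],1),np.round(r[1],1),round(r[2],1))
# checker via depth
p,d=load("top")
X,u,v=pts("top",d,box(335,170,385,215));k=X[:,2]>.045
m=np.zeros((400,640),np.uint8);m[v[k],u[k]]=1
cs,_=cv2.findContours(m,cv2.RETR_EXTERNAL,cv2.CHAIN_APPROX_NONE);c=max(cs,key=cv2.contourArea);print(cv2.boundingRect(c))
nn=np.array([-np.sin(np.radians(20)),0.02,np.cos(np.radians(20))]);nn/=np.linalg.norm(nn)
m2=cv2.erode(m,np.ones((3,3),np.uint8));X,u,v=pts("top",d,m2>0)
w=(np.hypot(u-357,v-193)>8.5);X=X[w];A=np.c_[X[:,:2],np.ones(len(X))];w=np.ones(len(X),bool)
for _ in range(8):
    q=np.linalg.lstsq(A[w],X[w,2],rcond=None)[0];r=X[:,2]-A@q;w=abs(r)<.006
n=np.array([-q[0],-q[1],1]);n/=np.linalg.norm(n);print(len(w),w.sum(),n,np.degrees(np.arccos(n[2])),np.degrees(np.arctan2(n[1],n[0])),r[w].std())
K,R,t=cam("top");C=-R.T@t
uv=c[:,0].astype(float);D=np.c_[(uv[:,0]-K[0,2])/K[0,0],(uv[:,1]-K[1,2])/K[1,1],np.ones(len(uv))]@R
P=C+D*(((X[w].mean(0)-C)@n)/(D@n))[:,None]
e1=np.cross([0,1,0],n);e1/=np.linalg.norm(e1);e2=np.cross(n,e1);O=P.mean(0)
r=cv2.minAreaRect((np.c_[(P-O)@e1,(P-O)@e2]*1000).astype(np.float32));ct=O+r[0][0]/1000*e1+r[0][1]/1000*e2
print(r,"centre",ct,"spot",ct+.016*n)
a=np.radians(r[2])
for s in range(2):
    dv=e1*np.cos(a+s*np.pi/2)+e2*np.sin(a+s*np.pi/2);print(dv,np.degrees(np.arctan2(dv[1],dv[0])))
E
```

```text
top 120 outer centroid 553.9826159259829 194.17683350759833 rect [554. 194.] [43.6 32.1] 28.4
top 120 hole centroid 554.0769465192997 194.22128056308316 rect [554.  193.8] [33.1 21.6] 28.0
top 120 outer centroid 591.693947463451 223.02711807263856 rect [588.7 218.1] [17.8 36.7] 0.3
top 140 outer centroid 552.5163236797708 194.96186517002175 rect [553.8 194.1] [42.1 30.7] 28.2
top 140 outer centroid 593.334922349256 222.57211360058233 rect [592.  218.7] [11.3 35.4] 0.3
top 160 outer centroid 594.154358160166 223.02021684918503 rect [592.8 219.4] [ 9.5 34.1] 0.3
scene 120 outer centroid 555.856115118573 192.7344232242559 rect [555.7 192.6] [46.1 37.4] 29.5
scene 120 hole centroid 554.686331249493 192.99070501892948 rect [555.5 192.7] [29.2 16.5] 26.2
scene 120 outer centroid 575.51470119186 168.28668997306082 rect [556.2 188.1] [116.2  80.6] 29.4
scene 140 outer centroid 555.8827848553854 192.82129973485496 rect [555.7 192.6] [45.  36.2] 30.4
scene 140 hole centroid 554.5837684915987 193.04725833695505 rect [555.  193.5] [30.2 18.4] 29.5
scene 140 outer centroid 550.2207709200934 150.81365724832543 rect [536.9 153.6] [38.6 93.8] 76.2
scene 140 outer centroid 608.6897007072312 193.02838165901116 rect [603.5 196.2] [11.3 53.6] 45.7
scene 160 outer centroid 556.0627904737338 192.85427187124068 rect [555.7 192.6] [44.3 33.9] 31.6
scene 160 hole centroid 554.3978634262818 193.2076179703902 rect [555.  193.6] [31.1 21.4] 28.6
scene 160 outer centroid 550.8903372440353 149.21531614878418 rect [541.5 150.4] [35.  80.5] 80.9
(343, 179, 28, 29)
303 258 [-0.3342  0.0195  0.9423] 19.561247121073183 176.6543281191026 0.0032776593449571328
((-0.15508270263671875, 0.06635284423828125), (83.72112274169922, 88.82135009765625), 83.15662384033203) centre [ 0.5652 -0.2821  0.0662] spot [ 0.5598 -0.2818  0.0812]
[0.1188 0.9927 0.0216] 83.17638291276427
[-0.935   0.1191 -0.3341] 172.73856907221506
```

```bash
cat >> h.py <<'E'
from scipy.spatial.transform import Rotation as Ro
def q_tool(n,yaw_deg):
    """tool x = -n, tool y = horizontal-ish dir at yaw projected normal to n"""
    x=-np.asarray(n,float)/np.linalg.norm(n);y=np.array([np.cos(np.radians(yaw_deg)),np.sin(np.radians(yaw_deg)),0]);y-=x*(x@y);y/=np.linalg.norm(y)
    return Ro.from_matrix(np.c_[x,y,np.cross(x,y)]).as_quat()
UP=[0,0,1]
SLOT=np.array([.5545,.1937,.07]);SPOT=np.array([.5596,-.282,.081])
N=np.array([np.sin(np.radians(20))*np.cos(np.radians(174)),np.sin(np.radians(20))*np.sin(np.radians(174)),np.cos(np.radians(20))])
E
python3 - <<'E'
from h import *
np.set_printoptions(precision=3,suppress=True)
for nm,pos,q in(("stand",[.548,-.0465,.1],q_tool(UP,60.5)),("stand hi",[.548,-.0465,.25],q_tool(UP,60.5)),("well118",SLOT+[0,0,.15],q_tool(UP,118.5)),("well-61",SLOT+[0,0,.15],q_tool(UP,-61.5)),("chk-6",SPOT+N*.15,q_tool(N,-6)),("chk84",SPOT+N*.15,q_tool(N,84)),("chk60",SPOT+N*.15,q_tool(N,50))):
    print(nm,manip.ik(pos,q))
manip.move_to([.40,-.38,.30],q_tool(UP,-43))
manip.move_to([.548,-.0465,.25],q_tool(UP,60.5))
s=manip.get_state();print(s["time"],s["position"],s["qpos"],s["wrist_force"])
p,d=manip.grab_frame("top");cv2.imwrite("pics/t1.png",cv2.resize(p[140:260,200:360],None,fx=5,fy=5)[:,:,::-1])
p,d=manip.grab_frame("scene");cv2.imwrite("pics/s1.png",cv2.resize(p[120:270,175:375],None,fx=4,fy=4)[:,:,::-1])
E
```

```text
stand [ 0.563  0.31  -0.649  1.837  0.212  1.064  0.89 ]
stand hi [ 0.583  0.174 -0.648  1.656  0.108  1.347  0.974]
well118 [ 0.448  0.407 -1.094  1.598  0.368  1.363  1.378]
well-61 [ 0.411  0.383 -1.036  1.599  0.336  1.352 -1.74 ]
chk-6 [ 0.841 -0.002 -0.333  1.92  -0.172  0.908  0.488]
chk84 [ 0.799 -0.004 -0.291  1.922 -0.172  0.908  2.058]
chk60 [ 0.823 -0.003 -0.316  1.921 -0.172  0.908  1.493]
2.6833 [ 0.548 -0.048  0.25 ] [ 0.523  0.165 -0.575  1.658  0.092  1.345  0.985] [-0.414 -0.572 -0.215]
```

View pics/s1.png

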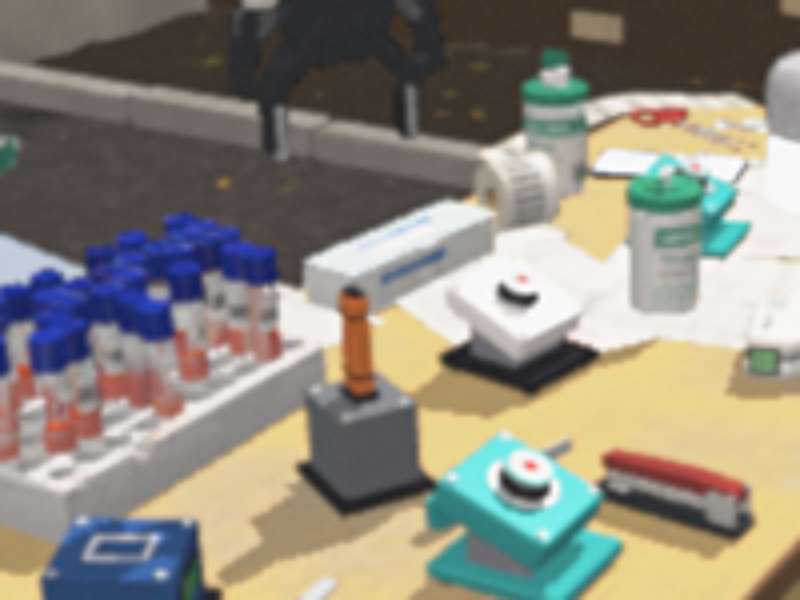

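View pics/t1.png

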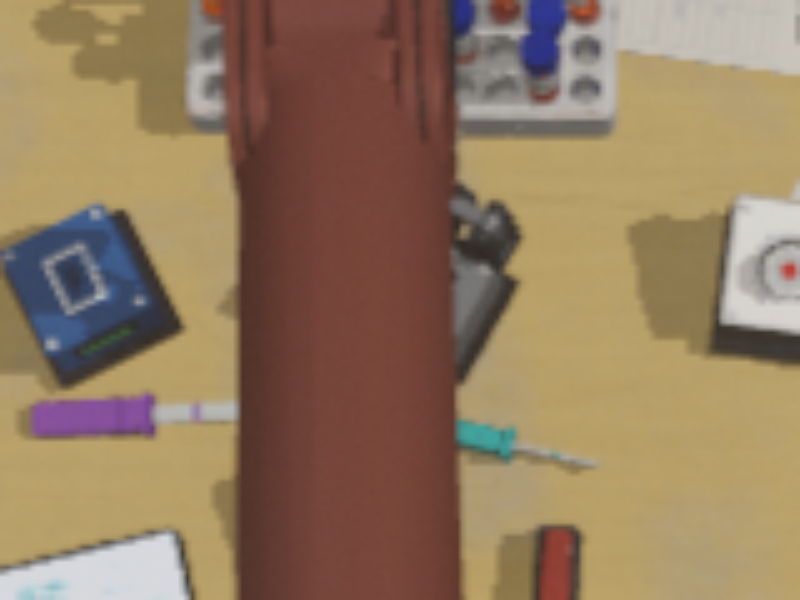

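In both pictures, the free-standing look-alikes (purple at about (219,223), turquoise at about (297,228), full-image top pixels) now lie flat on the desk. The gripper stayed at z≥0.25, so it can't have touched them. They're clear of the work, so I'll leave them and grasp the orange probe.

```bash
python3 - <<'E'
from h import *
np.set_printoptions(precision=4,suppress=True)
q=q_tool(UP,60.5)
hit=manip.servo_line([.548,-.0465,.102],max_speed=.1,ori=q,force_limit=15)
s=manip.get_state();print(hit,s["time"],s["position"],s["wrist_force"])
manip.command_gripper(0.0,60)
manip.sleep(.2)
s=manip.get_state();print(s["time"],s["position"],s["wrist_force"],s["wrist_torque"],"w",s["gripper_width"]*85)
p,d=manip.grab_frame("scene");cv2.imwrite("pics/s2.png",cv2.resize(p[150:260,200:340],None,fx=5,fy=5)[:,:,::-1])
E
```

```text
False 4.4167 [ 0.5484 -0.0465  0.1026] [ 0.0096 -0.086   0.2927]
5.25 [ 0.548  -0.0465  0.102 ] [-0.4554  0.2397  0.7419] [-0.1448  0.0956 -0.0115] w 15.09717746677045
```

View pics/s2.png

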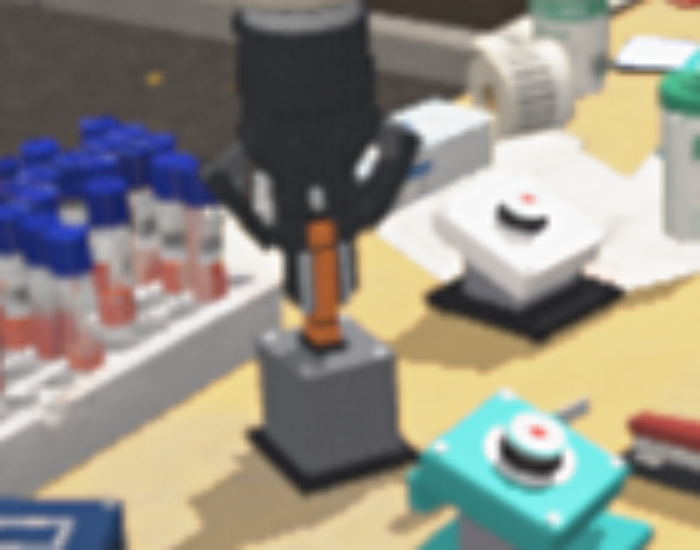

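The gripper is closed on the handle at about 15 mm, which matches its 16 mm thickness, so the tip lies 87 mm beyond the TCP. Next I'll lift, move over the well and check the blade in both views.

```bash
python3 - <<'E'
from h import *
np.set_printoptions(precision=4,suppress=True)
manip.servo_line([.548,-.0465,.215],max_speed=.12)
s=manip.get_state();print(s["time"],s["position"],s["wrist_force"],"w",s["gripper_width"]*85)
manip.move_to(SLOT+[0,0,.105+.087-.07+.015],q_tool(UP,118.5))   # tip about 52 mm over mouth... 
manip.sleep(.2)
s=manip.get_state();print(s["time"],s["position"],s["qpos"],s["wrist_force"])
for n,b in(("scene",(150,170,290,290)),("top",(170,150,300,250))):
    p,d=manip.grab_frame(n);np.savez(n+"3.npz",p=p,d=d);print(n,proj(n,[SLOT,s["position"]-[0,0,.087],s["position"]-[0,0,.027]]))
    cv2.imwrite(f"pics/{n}3.png",cv2.resize(p[b[1]:b[3],b[0]:b[2]],None,fx=5,fy=5,interpolation=2)[:,:,::-1])
E
```

```text
6.3917 [ 0.5475 -0.0465  0.2141] [ 0.0625 -0.5475 -1.5239] w 15.083418416530325
7.5417 [0.5551 0.1918 0.2069] [ 0.2628  0.3237 -0.8191  1.6229  0.2442  1.3017  1.4686] [ 0.2203 -0.2677 -0.3824]
scene [[204.7653 256.6406]
 [202.7875 238.5573]
 [199.8472 216.4346]]
top [[214.6129 195.0789]
 [211.8974 191.3276]
 [207.6697 186.7216]]
```

View pics/scene3.png

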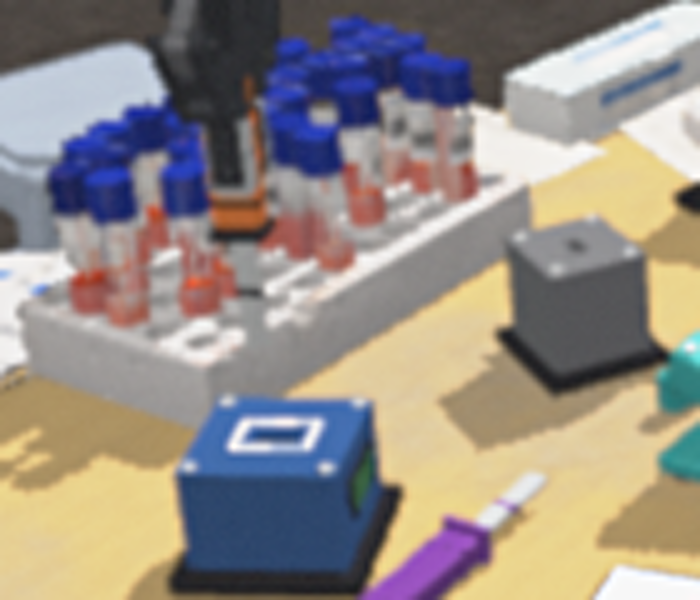

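View pics/top3.png

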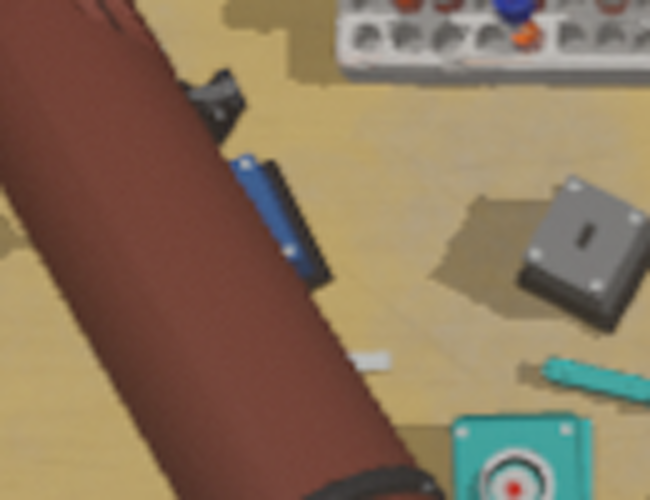

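```bash
python3 - <<'E'
from h import *
np.set_printoptions(precision=4,suppress=True)
s=manip.get_state();print(s["time"],s["position"],s["qvel"])
p,d=load("scene",3)
c=p[205:245,185:220];cv2.imwrite("pics/z3.png",cv2.resize(c,None,fx=16,fy=16,interpolation=0)[:,:,::-1])
E
```

```text
7.6417 [0.5549 0.1925 0.207 ] [-0.0064 -0.0004 -0.0075 -0.0012 -0.0026  0.0001  0.0018]
```

View pics/z3.png

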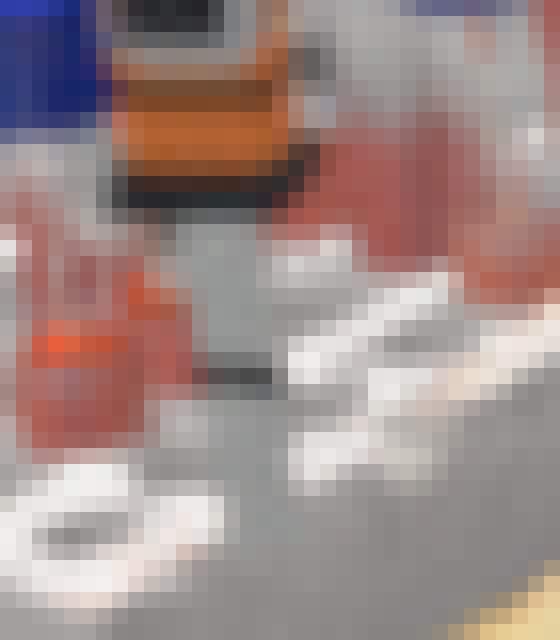

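```bash
python3 - <<'E'
from h import *
np.set_printoptions(precision=4,suppress=True)
manip.servo_line(SLOT+[0,0,.13],max_speed=.05,ori=q_tool(UP,118.5))
manip.sleep(.3)
P=[];D=[]
for i in range(4):
    p,d=manip.grab_frame("scene");P.append(p.astype(float));D.append(d)
s=manip.get_state();pos=s["position"];print(s["time"],pos)
p=np.mean(P,0).astype(np.uint8);D=np.array(D);d=np.median(D,0);print("depth std",np.std(D,0)[210:245,195:203].mean());np.savez("scene4.npz",p=p,d=d)
Rm=Ro.from_quat(s["orientation"]).as_matrix();print(Rm)
hsv=cv2.cvtColor(p,cv2.COLOR_RGB2HSV).astype(int);H,S,V=hsv[...,0],hsv[...,1],hsv[...,2]
print("pred tip,line,collar,handle",proj("scene",[pos-[0,0,.087],pos-[0,0,.057],pos-[0,0,.024],pos+[0,0,.016]]))
m=box(185,190,210,232)
X,u,v=pts("scene",d,m);k=np.linalg.norm(X[:,:2]-pos[:2],axis=1)<.03
X=X[k];u=u[k];v=v[k]
for lo,hi in((-.085,-.06),(-.06,-.05),(-.05,-.03),(-.03,-.02),(-.02,0),(0,.03)):
    w=(X[:,2]-pos[2]>lo)&(X[:,2]-pos[2]<hi)
    if w.any(): print(lo,w.sum(),"mean-rel",X[w].mean(0)-pos,"u",u[w].min(),u[w].max(),u[w].mean())
cv2.imwrite("pics/z4.png",cv2.resize(p[205:255,185:220],None,fx=12,fy=12,interpolation=0)[:,:,::-1])
E
```

```text
8.4333 [0.5545 0.1937 0.2001]
depth std 0.008963795
[[ 0.0001 -0.4772  0.8788]
 [ 0.      0.8788  0.4772]
 [-1.     -0.      0.0001]]
pred tip,line,collar,handle [[202.7164 241.405 ]
 [201.2629 230.505 ]
 [199.6269 218.2375]
 [197.5899 202.9628]]
-0.06 17 mean-rel [ 0.0021  0.0039 -0.0546] u 197 202 199.35294117647058
-0.05 37 mean-rel [ 0.0023  0.004  -0.0408] u 196 201 198.56756756756758
-0.03 43 mean-rel [-0.0027  0.0083 -0.0231] u 191 204 197.90697674418604
-0.02 81 mean-rel [-0.002   0.0078 -0.0107] u 191 202 197.20987654320987
0 143 mean-rel [-0.0082  0.0104  0.0163] u 190 203 196.8881118881119
```

View pics/z4.png

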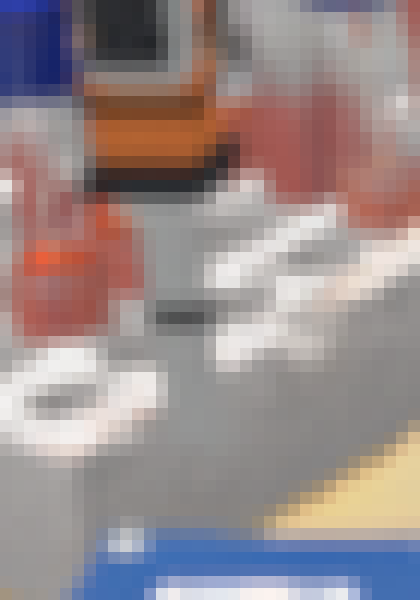

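```bash
python3 - <<'E'
from h import *
np.set_printoptions(precision=4,suppress=True)
p,d=load("scene",4)
ax=np.array([.8788,.4772]);ay=np.array([-.4772,.8788])
for dd,l in((d,"avg"),(load("scene",0)[1],"first")):
    X,u,v=pts("scene",dd,box(188,249,226,272));k=(X[:,2]>.06)&(X[:,2]<.08)&(np.linalg.norm(X[:,:2]-SLOT[:2],axis=1)<.035);print(l,k.sum(),"z",np.median(X[k,2]),X[k,2].std())
pos=np.array([.5545,.1937,.2001])
X,u,v=pts("scene",d,box(185,190,210,240));r=X-pos
k=(np.linalg.norm(r[:,:2],axis=1)<.012)&(r[:,2]<-.03)&(r[:,2]>-.075)
print(k.sum(),"x",np.median(r[k,:2]@ax),(r[k,:2]@ax).min(),(r[k,:2]@ax).max(),"y",np.median(r[k,:2]@ay),(r[k,:2]@ay).std())
# slot plane-ray in this frame
f=8;u0,v0,u1,v1=188,248,226,272;g=cv2.resize(p[v0:v1,u0:u1,0],None,fx=f,fy=f,interpolation=2)
for th in(140,160):
    cs,hh=cv2.findContours((g>th).astype(np.uint8),cv2.RETR_CCOMP,cv2.CHAIN_APPROX_NONE)
    for c,h in zip(cs,hh[0]):
        if cv2.contourArea(c)>1000:
            r=cv2.minAreaRect(ray("scene",(c[:,0]+.5)/f-.5+[u0,v0],.07)[:,:2].astype(np.float32)*1000);print(th,h[3]>=0,r)
E
```

```text
avg 310 z 0.06977863596343598 0.001310061948097339
first 306 z 0.06977369200648281 0.0015282125722661044
85 x 0.0040061952779478415 -0.002212260576179156 0.010893086279137426 y 0.002620708709057016 0.0011779054258804194
140 False ((555.7070922851562, 192.55953979492188), (45.0374755859375, 36.200157165527344), 30.37862205505371)
140 True ((555.0399169921875, 193.48385620117188), (30.138887405395508, 18.354602813720703), 29.48648452758789)
140 False ((536.7678833007812, 153.6688232421875), (38.66988754272461, 93.52578735351562), 76.19384765625)
140 False ((603.4513549804688, 196.453125), (11.015710830688477, 54.101837158203125), 45.651336669921875)
160 False ((555.7208251953125, 192.60003662109375), (44.32788848876953, 33.9307975769043), 31.537973403930664)
160 True ((555.0296630859375, 193.58457946777344), (31.069324493408203, 21.397193908691406), 28.621055603027344)
160 False ((541.64306640625, 150.27450561523438), (34.78900146484375, 80.2779312133789), 81.23762512207031)
```

```bash
cat >> h.py <<'E'
AX=np.array([.8788,.4772,0]);AY=np.array([-.4772,.8788,0])
E
python3 - <<'E'
from h import *
np.set_printoptions(precision=4,suppress=True)
T=SLOT-.0036*AX-.0012*AY
q=q_tool(UP,118.5)
manip.servo_line(np.r_[T[:2],.168],max_speed=.05,ori=q);manip.sleep(.3)
hit=manip.servo_line(np.r_[T[:2],.127],max_speed=.03,ori=q,force_limit=6)
manip.sleep(.1);s=manip.get_state();print(hit,s["time"],s["position"],s["wrist_force"],s["wrist_torque"])
p,d=manip.grab_frame("scene");cv2.imwrite("pics/s5.png",cv2.resize(p[200:290,170:270],None,fx=6,fy=6,interpolation=2)[:,:,::-1])
E
```

```text
False 11.1417 [0.552  0.1909 0.1271] [-0.2942  0.0845 -0.8267] [-0.0679 -0.0057  0.0108]
```

View pics/s5.png

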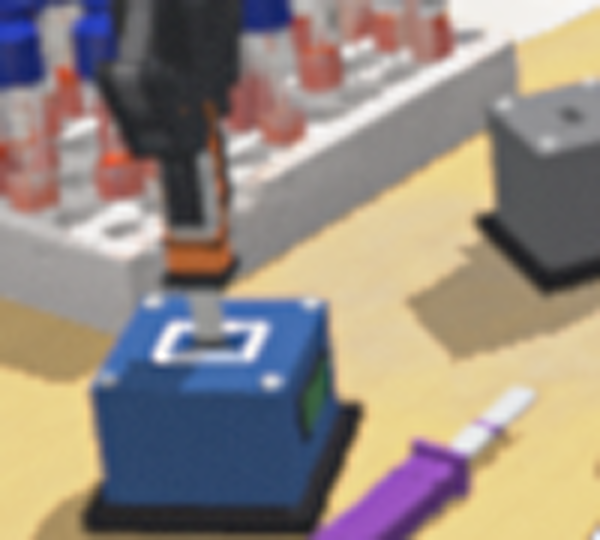

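```bash
python3 - <<'E'
from h import *
np.set_printoptions(precision=4,suppress=True)
manip.sleep(1.9)
s=manip.get_state();print(s["time"],s["position"],s["wrist_force"],s["gripper_width"]*85)
p0=s["position"]
manip.servo_line([p0[0],p0[1],.25],max_speed=.1)
q=q_tool(N,60);Rm=Ro.from_quat(q).as_matrix()
tcp=SPOT+N*(.040+.087)-.0036*Rm[:,2]
manip.move_to([.55,-.05,.26],q_tool(UP,90))
manip.move_to(tcp+[0,0,.03],q)
manip.servo_line(tcp,max_speed=.05,ori=q)
manip.sleep(.4)
s=manip.get_state();pos=s["position"];print(s["time"],pos-tcp,s["qpos"],s["wrist_force"],s["gripper_width"]*85)
np.save("tcp.npy",tcp)
for n,b in(("scene",(250,140,350,230)),("top",(310,150,430,240))):
    P=[];D=[]
    for i in range(3):
        p,d=manip.grab_frame(n);P.append(p.astype(float));D.append(d)
    p=np.mean(P,0).astype(np.uint8);d=np.median(D,0);np.savez(n+"6.npz",p=p,d=d)
    tip=pos+Rm[:,0]*.087;tt=tip+.0036*Rm[:,2];print(n,proj(n,[SPOT,tt,tt+.03*N,tt+.06*N]))
    cv2.imwrite(f"pics/{n}6.png",cv2.resize(p[b[1]:b[3],b[0]:b[2]],None,fx=6,fy=6,interpolation=2)[:,:,::-1])
E
```

```text
13.0917 [0.5519 0.1909 0.127 ] [-0.0111  0.2996  0.2989] 15.164086317432355
17.5 [ 0.     -0.      0.0002] [ 1.0276  0.0351 -0.5342  1.9341 -0.1496  0.8585  1.6461] [-0.414  -0.241  -0.3698] 15.522805123939666
scene [[305.1051 189.4048]
 [308.0885 179.5096]
 [310.3893 171.9217]
 [312.7446 164.154 ]]
top [[357.1717 193.5365]
 [357.4469 194.8589]
 [357.6529 195.9072]
 [357.8665 196.9946]]
```

View pics/scene6.png

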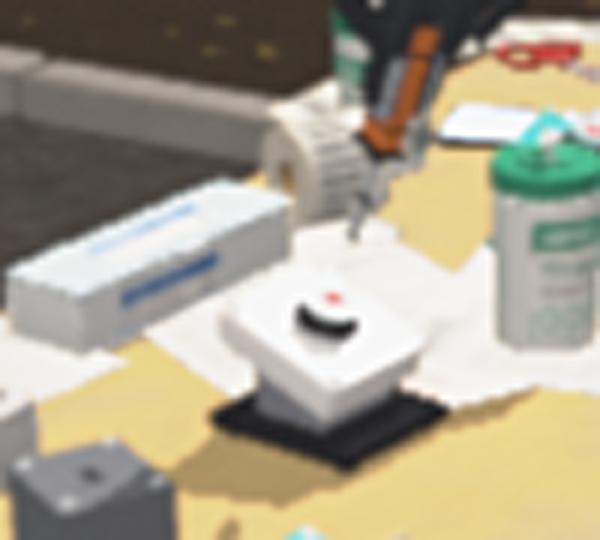

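View pics/top6.png

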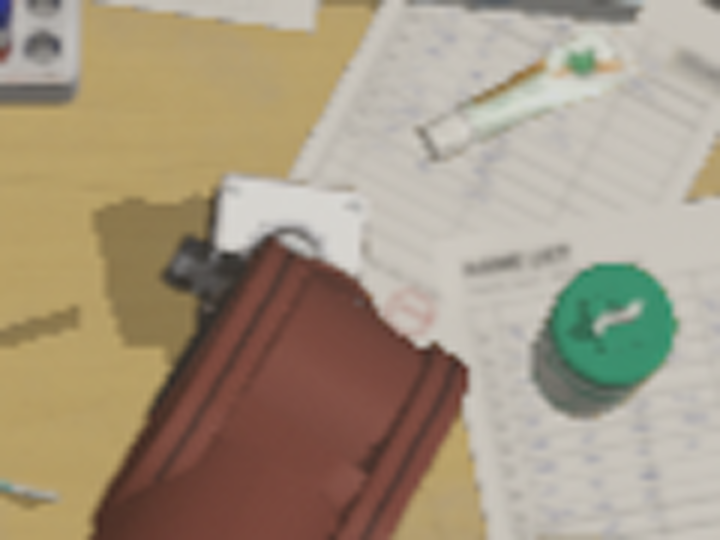

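```bash
python3 - <<'E'
from h import *
np.set_printoptions(precision=4,suppress=True)
p,d=load("scene",6);s=manip.get_state();Rm=Ro.from_quat(s["orientation"]).as_matrix();pos=s["position"]
tip=pos+Rm[:,0]*.087
X,u,v=pts("scene",d,box(300,140,325,185));r=(X-tip)@Rm  # axes: x (down blade), y jaw, z width
c=manip.camera_model("scene");C=-np.array(c["R"]).T@np.array(c["t"]);print("to cam in tool",((C-tip)/np.linalg.norm(C-tip))@Rm)
for lo,hi in((-.03,0.0),(-.058,-.03),(-.066,-.06),(-.1,-.068),(-.14,-.1)):
    k=(r[:,0]>lo)&(r[:,0]<hi)&(abs(r[:,1])<.02)&(abs(r[:,2])<.022);print(lo,hi,k.sum(),np.median(r[k],0) if k.any() else "", r[k].std(0) if k.any() else "")
hsv=cv2.cvtColor(p,cv2.COLOR_RGB2HSV).astype(int);m=(hsv[...,0]<14)&(hsv[...,1]>120)&box(300,140,330,185)
X,u,v=pts("scene",d,m);r=(X-tip)@Rm;print("orange",len(r),np.median(r,0),r.min(0),r.max(0))
p0,d0=load("scene",0)
red=box(295,180,315,198)
p6=p;h6=hsv;m=red&((h6[...,0]<10)|(h6[...,0]>170))&(h6[...,1]>60);X,u,v=pts("scene",d,m);print("red",m.sum(),np.c_[u,v].mean(0),X.mean(0),"vs",SPOT,"d along N",(X.mean(0)-SPOT)@N)
E
```

```text
to cam in tool [-0.5323  0.5108 -0.6751]
-0.03 0.0 22 [-0.0171  0.0031 -0.0002] [0.0081 0.0011 0.0043]
-0.058 -0.03 18 [-0.0406  0.003   0.0004] [0.0075 0.0014 0.0038]
-0.066 -0.06 23 [-0.0641  0.0085 -0.0076] [0.0011 0.0067 0.0087]
-0.1 -0.068 72 [-0.0869  0.0062 -0.0086] [0.0098 0.0081 0.0058]
-0.14 -0.1 117 [-0.1203  0.0014 -0.0094] [0.012  0.0109 0.005 ]
orange 90 [-0.0986  0.0036 -0.0085] [-0.141  -0.0077 -0.0135] [-0.0648  0.0118  0.0098]
red 2 [305.5 189. ] [ 0.5595 -0.2843  0.0816] vs [ 0.5596 -0.282   0.081 ] d along N 0.0005562108566230354
```

```bash
python3 - <<'E'
from h import *
np.set_printoptions(precision=4,suppress=True)
q=q_tool(N,60);Rm=Ro.from_quat(q).as_matrix()
tcp=np.load("tcp.npy")-.001*Rm[:,1]+.001*Rm[:,2];np.save("tcp2.npy",tcp)
def F(k=8):
    a=[]
    for _ in range(k): manip.sleep(.05);a.append(manip.get_state()["wrist_force"])
    return np.mean(a,0)
manip.servo_line(tcp-.034*N,max_speed=.05,ori=q);manip.sleep(.3)
b=F();print("base",b,b@N);np.save("base.npy",b)
hit=manip.servo_line(tcp-.045*N,max_speed=.015,ori=q,force_limit=3.0)
manip.sleep(.2);f=F();s=manip.get_state()
print(hit,s["time"],"travel",(tcp-s["position"])@N,"force",f-b,(f-b)@N,s["gripper_width"]*85)
p,d=manip.grab_frame("scene");np.savez("scene7.npz",p=p,d=d);cv2.imwrite("pics/s7.png",cv2.resize(p[140:230,260:350],None,fx=6,fy=6,interpolation=2)[:,:,::-1])
E
```

```text
base [ 0.0869  0.0429 -0.9733] -0.942585009831508
True 20.6083 travel 0.044722851955000247 force [ 0.618  -0.1274  4.2515] 3.780332620619053 15.113819613800416
```

View pics/s7.png

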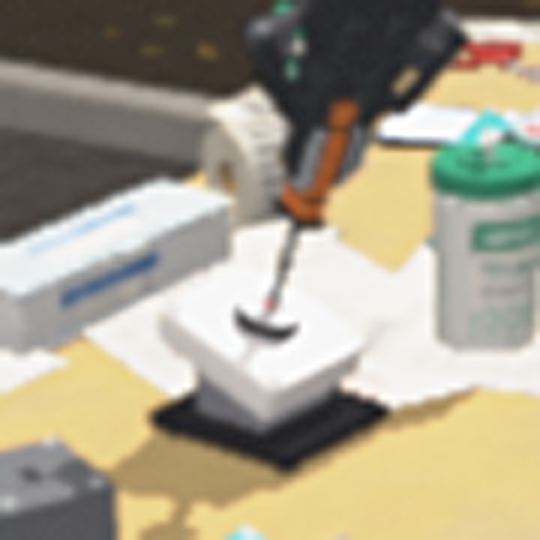

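```bash
python3 - <<'E'
from h import *
np.set_printoptions(precision=4,suppress=True)
print(proj("scene",[SPOT,SPOT-.0045*N,SPOT-.0045*N+.06*N]))
e=np.cross([0,0,1],N);e/=np.linalg.norm(e);ex=np.cross(e,N)
print("7mm steps px",proj("scene",[SPOT-.0045*N+.007*ex,SPOT-.0045*N+.007*e])-proj("scene",SPOT-.0045*N))
p,d=load("scene",7);cv2.imwrite("pics/z7.png",cv2.resize(p[165:205,290:325],None,fx=15,fy=15,interpolation=0)[:,:,::-1])
s=manip.get_state();print(s["time"],(s["wrist_force"]-np.load("base.npy"))@N)
E
```

```text
[[305.1051 189.4048]
 [304.7749 190.4939]
 [309.2732 175.6598]]
7mm steps px [[ 1.5833  1.0996]
 [ 1.3123 -0.655 ]]
20.6583 3.793461320633554
```

View pics/z7.png

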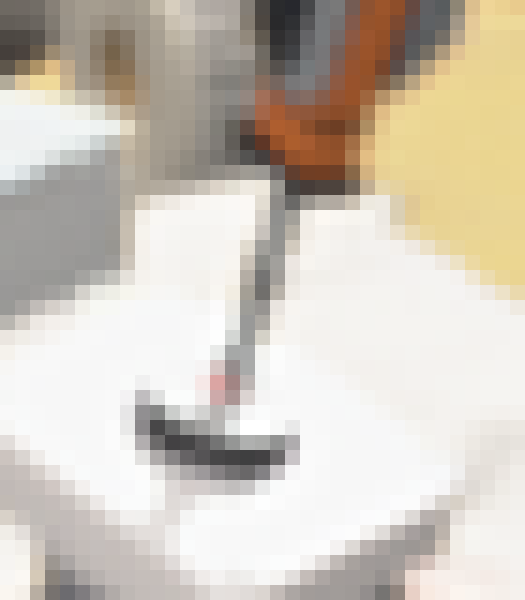

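```bash
python3 - <<'E'
from h import *
np.set_printoptions(precision=4,suppress=True)
P=[];D=[]
for i in range(6):
    p,d=manip.grab_frame("scene");P.append(p.astype(float));D.append(d)
p=np.mean(P,0).astype(np.uint8);d=np.median(D,0);np.savez("scene8.npz",p=p,d=d)
s=manip.get_state();print(s["time"],(s["wrist_force"]-np.load("base.npy"))@N)
Rm=Ro.from_quat(s["orientation"]).as_matrix();ty=Rm[:,1];tz=Rm[:,2]
def disc(dd,off):
    X,u,v=pts("scene",dd,box(285,175,325,205));r=X-(SPOT+off*N);q=np.c_[r@N,r@ty,r@tz]
    k=(abs(q[:,0])<.005)&(np.hypot(q[:,1],q[:,2])<.026);return q[k],u[k],v[k]
for l,dd,o in(("free",load("scene",6)[1],0),("free0",load("scene",1)[1] if False else load("scene",6)[1],0),("pressed",d,-.0045)):
    q,u,v=disc(dd,o);c,rad=cv2.minEnclosingCircle((q[:,1:]*1000).astype(np.float32));print(l,len(q),"med",np.median(q,0),"mean",q.mean(0),"circle",c,rad)
X,u,v=pts("scene",d,box(295,165,320,195));r=X-(SPOT-.0045*N);h=r@N
for lo,hi in((.004,.02),(.02,.035),(.035,.056)):
    k=(h>lo)&(h<hi)&(abs(r@ty)<.012)&(abs(r@tz)<.014)
    print("blade",lo,k.sum(),"y",np.median((r@ty)[k]),"z",np.median((r@tz)[k]),(r@tz)[k].mean(),"range",(r@tz)[k].min(),(r@tz)[k].max())
cv2.imwrite("pics/z8.png",cv2.resize(p[175:200,290:320],None,fx=24,fy=24,interpolation=2)[:,:,::-1])
E
```

```text
20.9583 4.488721079830485
free 53 med [-0.0004  0.0029 -0.0005] mean [-0.0006  0.002  -0.0003] circle (0.17052750289440155, -0.6532215476036072) 18.315553665161133
free0 53 med [-0.0004  0.0029 -0.0005] mean [-0.0006  0.002  -0.0003] circle (0.17052750289440155, -0.6532215476036072) 18.315553665161133
pressed 49 med [-0.0006  0.0024 -0.0044] mean [-0.0006  0.0023 -0.0029] circle (-0.30461958050727844, -0.3407970666885376) 17.610742568969727
blade 0.004 11 y 0.002592361896913671 z -0.0013504842493606362 -0.001614481682017926 range -0.007732953123189807 0.004624037951907533
blade 0.02 12 y 0.0023205548412798317 z -0.004337811635509578 -0.002995755275019341 range -0.007486143545397217 0.003649832072493592
blade 0.035 12 y 0.0019102110060360829 z -0.0013241766506757794 -0.0018094161777215043 range -0.0069666090351669695 0.004089498473929028
```

View pics/z8.png

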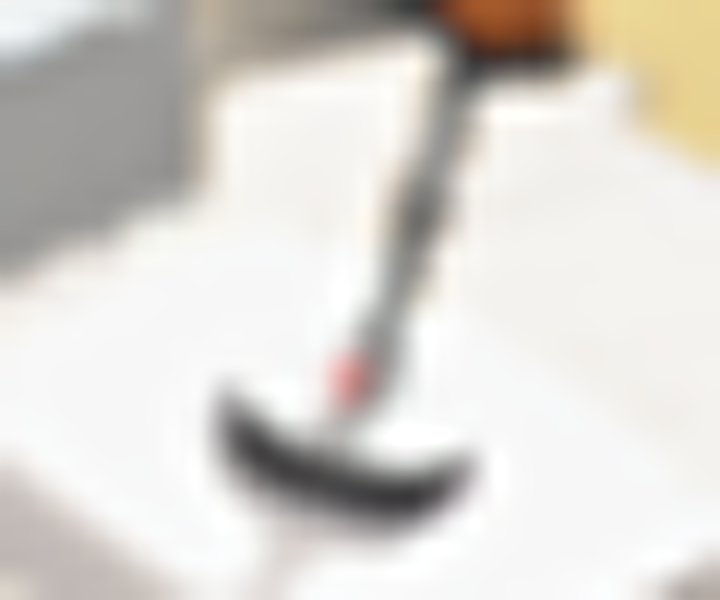

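```bash
python3 - <<'E'
from h import *
np.set_printoptions(precision=4,suppress=True)
b=np.load("base.npy");a=[]
for _ in range(8): manip.sleep(.05);s=manip.get_state();a.append((s["wrist_force"]-b)@N)
print(s["time"],np.mean(a),np.std(a),s["gripper_width"]*85,(np.load("tcp2.npy")-s["position"])@N)
p,d=manip.grab_frame("top");hsv=cv2.cvtColor(p,cv2.COLOR_RGB2HSV).astype(int);m=box(395,190,430,220)&(hsv[...,0]>60)&(hsv[...,0]<90)&(hsv[...,1]>100)
print("tub",pts("top",d,m)[0].mean(0))
manip.close_job()
E
```

```text
21.3583 4.112792768175654 0.3603077125567834 15.369877116219147 0.04484110097573256
tub [ 0.5181 -0.4556  0.1159]
the job is handed in; nothing more can be done
```

I lifted the orange probe from its stand and held it in the blue well at the black line. I then pressed it on the white checker's red spot and handed the job in with the probe still gripped there. The clock read about 21 s. No verdict was reported.

- **Well:** the blade stood upright in the slot, about 30 mm deep, for just over 2 s. There was no noticeable contact force, and the black line sat at the mouth in the picture. The camera showed the blade about 4 mm off along the slot's length, and I corrected that before inserting it.
- **Checker:** the push was about 4.1 ± 0.4 N, which puts the disc about 4.9 mm in. The probe was set square to the measured face. By depth, the tip was within about 2 mm of the spot's centre. A first reading of the tip's row in the picture suggested 5–6 mm off, but an averaged, sharper view did not bear that out.
- **Grip and tub:** the grip held at about 15 mm. The tub moved by about 0.1 mm.
- **Look-alike probes:** the free-standing purple and turquoise probes fell over during my first approach, before I grasped anything. The gripper stayed high and I did not touch them on purpose. I did not establish why they fell. They lay flat on the desk and I left them there.

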